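Hold the tumbler's inspection lid at the set pointer

ROBOT

A 6-joint arm with a two-finger parallel gripper is mounted at the origin on the work surface. World frame = base frame: x ahead of the robot, y to its left, z up, the work surface at z = 0. Lengths are in m, angles in rad, forces in N, time in s.
With the tool pointing down it reaches from about 0.4 to 0.925 m from the base axis. Payload 3.4 kg.
Tool frame: the origin (TCP) lies on the centre line of the jaws, within the pads' length; the fingertips stand 22 mm ahead of it and the grasp point (between the pads) lies 3 mm ahead of it; z points along the fingers, y is the line along which they close (so a half turn about z gives the same grasp; the last joint's range is limited). The gripper opens to 85 mm and grips with 20 to 120 N. Pads are 22 mm wide; open, the fingers measure 114 mm over their backs; the gripper's body (76 mm by 85 mm) begins 54 mm behind the grasp point. The pads swing forward as they close: fully open they stand 13 mm farther back than shut.
Start: joints at [1.216, 0.307, 1.506, -0, 1.328, -0.073], TCP at [0.16, 0.552, 0.253] pointing down, gripper open.
Joint ranges: [-3.12, 3.12], [-1.05, 2.28], [0.14, 2.33], [-1.42, 4.57], [0.1, 2.73], [-2.68, 2.68]. Speed limits (rad/s): [2.57, 2.57, 3.14, 3.14, 3.14, 3.14].

INTERFACE

Orientations are given as a unit quaternion [w, x, y, z].
In Python, from workcell import get_state, snapshot, camera_info, close_job gives the robot as it stands.
- The arm moves only by the tool carry_out, never from a script. Its argument "increments" is a list of rows, each an object with "delta_rot": the turn, a rotation vector about the tool's x, y, z in degrees, a list of three; "delta_pos": the shift along the tool's x, y, z in m, a list of three; "gripper": the closure, from -1 (fully open) to 1 (shut). In form: [{"delta_rot": [ax, ay, az], "delta_pos": [x, y, z], "gripper": gripper}, ...]. A call has 1 to 12 rows; each row shifts and turns the commanded pose from where the row before left it, along the tool's axes as they then stand; what a row does not reach is not made up. A row lasts 1/8 s, in which the tool goes at most 62.5 mm and 10.7 degrees, less where a joint would pass 70% of its speed; a pose out of reach is approached as far as the arm can. A call is refused whole if a number of a shift passes 0.0625 or a number of a turn 10.7, either way. A call with a gripper value outside its range is refused whole. The fingers move at their own pace and stop on an object; "force" is the grip in N (left out, the last holds). Time passes only in rows, so rows that do not move let the fingers close. It gives the time, the measured TCP pose, the force, the opening and the grip force at its end, in the units of the state.
- get_state(): the state, without advancing time (a new reading comes with each control period).
- snapshot(name): name is "side" or "top"; returns the picture (400x640x3 uint8, red, green, blue); there is no depth.
- camera_info(name): a dict with "vfov" (degrees; the focal length in pixels is half the picture's height over the tangent of half this angle, whatever the lens; pixels are square), "cx", "cy" (the principal point, pixels), "distortion" ([k1, k2, p1, p2, k3] as OpenCV has them; the pictures are not rectified), "extrinsics" (4x4, takes a point from world to camera coordinates). Camera axes: x right, y up, looking along -z (the intrinsics and any distortion apply to the point x, -y, -z); pixel columns grow to the right and rows downward; lengths in m; the calibration is good to about 2 mm. A picture is of the moment at which its call begins. camera_info takes no time and is no camera call.
- close_job(): hands the job in; it is judged then, once.
The state is a dict: "clock": time; "joints": joint angles; "qvel": joint speeds; "joint_torque": joint torques, N m; "tcp_pos": TCP position; "eef_rot": TCP orientation; "ft_force": force on the tool from outside, world axes, zero at the start; "ft_torque": the same for the moment, N m; "grip_width": finger opening in m; "grip_force": force on a finger pad.
Only numpy, scipy, OpenCV 4.12 (cv2) and the standard library are available. Lean on these libraries where they do the work, as an engineer would, in place of code of your own. Each camera call takes 0.05 s, during which the arm holds its last target. There are 200 camera calls.

TASK

The bench tumbler in the jewellery workshop has finished: first turn its timer knob back anticlockwise to the zero stop, and only then lift the inspection lid by its bar handle until it stands at the same angle as the pointer on the arc beside it. Finish while holding the lid steady there against its own weight, so that the pieces can be inspected; do not let go of it. Leave the pointer, the hammer, the punch box and the dish where they are.

Things in the scene. Friction and masses are not known exactly. Their poses are not given: they have to be found in the camera images.
- machine: Grey tumble polisher, fixed. Origin: on the bench under it; x to its back (hinge side), -x its front, y left, z up. In mm: housing x -70..110, y -110..110, top z 112; timer pod on the -y side, x -65..65, y -225..-110, top z 90; dark bent-rod arc at y 127, radius 155 about the hinge line, free end at z 269. Lid hinge line: along y at x 85, z 116.
- lid: Aluminium lid, 155 (from the hinge) x 165 wide x 8 mm, 0.28 to 0.56 kg. Origin on the hinge line at mid-width, mid-thickness; it reaches along its own -x. Shut: level, axes parallel to the machine's. It swings up and back, its angle is the rotation about +y (machine's y), 0 shut to 1.4 rad. It turns freely and falls shut from any angle unless held.
- lid_handle (a point): Centre of the lid's bar handle: round steel, 12 mm thick, 100 mm free length, parallel to the hinge, 200 mm from the hinge line in the lid's plane, on two flat lugs 55 mm either side of its middle. Lid shut: 116 mm above the bench, 45 mm out from the housing's front, free all round. It can be pinched from above and may turn between the fingers as the lid swings.
- pointer: Steel pointer arm 165 mm long at the machine's y 118 mm, stiff on the lid's hinge line. Origin on the hinge line; it reaches along its own -x. Its angle is measured like the lid's (rotation about +y from level), set between 0.55 and 1.1 rad. The lid is right when its x axis is parallel to the pointer's. Not to be moved.
- pointer_tip (a point): Centre of the black round head (22 mm in diameter, 22 mm wide) at the end of the pointer arm, 168 mm from the hinge line.
- timer (a joint): Timer knob's angle in rad: 0 at the hard zero stop (white index on the knob points to the machine's front, at the white tick line on the pod), growing clockwise seen from above, to 2.6. Starts between 0.8 and 2.0. Light friction (0.03 N m); it stays where it is left. Turn it back anticlockwise.
- timer_grip (a point): On the knob's upright axis at the height to grip, 127 mm above the bench. Black knob: round skirt 48 mm across, top at 104 mm; on it a bar grip 46 mm long, 14 mm wide, up to 134 mm. The bar lies along this point's x axis (parallel to the machine's x at zero), white index (18 x 8 mm) on top at its -x end. Grip across the 14 mm.
- hammer: Bystander: hammer lying on the bench on the machine's +y side, 240 mm long, wooden handle; origin under its middle.
- punch_box: Bystander: open wooden box 75 x 75 x 90 mm with metal punches standing in it, to 154 mm; origin under its centre.
- dish: Bystander: white dish 84 mm across, 30 mm high; origin under its centre.

How it is judged:
On the way, in this order (a step that is already met when the one before it is completed fails the run):
1. the timer knob is back at its zero stop (value of joint timer below 0.08 rad), for 0.2 s.
2. the lid stands at the pointer's angle, steady, held by the robot (angle between the x axis of lid and the x axis of pointer, either way round below 0.07 rad and angular speed of lid below 0.15 rad/s and contact force between any of the fingers, the arm and lid above 0.3 N), for 0.3 s.
At the end, for the whole second after the job is handed in: The timer is within 0.1 rad of its zero stop; the lid stands within 0.07 rad (4 degrees) of the pointer's angle, at rest, carried by the robot alone (value of joint timer below 0.1 rad and angle between the x axis of lid and the x axis of pointer, either way round below 0.07 rad and angular speed of lid below 0.1 rad/s and contact force between any of the fingers, the arm and lid above 0.3 N and contact force between each of hammer, punch_box, dish and lid below 0.05 N); the arm keeps its last pose, push and grip.
It fails at once if the lid is lifted (over 0.12 rad) while the timer is not yet back at zero (angle between the x axis of lid and the x axis of machine, either way round above 0.12 rad and value of joint timer above 0.12 rad).
It fails at once if the pointer is shifted by more than 8 mm (distance of pointer_tip from where it was at the start of the episode above 0.008 m).
It fails at once if a bystander is moved by more than 30 mm (distance of any of hammer, punch_box, dish from where it was at the start of the episode above 0.03 m).
It also fails if it takes over 58 s, if anything falls off the work surface, if the arm or the gripper's body presses on something with over 40 N, if the wrist force passes 120 N, or if a joint passes its speed limit or range.

## Working session

There is one attempt and no reset: what is moved stays moved. The work goes in short steps, Python scripts to look and compute and a tool call to move; the robot and the scene stay as the last step left them, time stands still between calls to the robot, and variables do not carry over. Pictures are saved under pics/ and viewed, at most 10 in all, crops included, and the job is handed in when it is done.

Besides the shell and the picture viewer there is one more tool, called after "Request:" in YAML: its name, and indented under it one key for each argument. carry_out: Moves the arm, as the interface text tells. Its arguments: {"type":"object","properties":{"increments":{"type":"array","items":{"type":"object","properties":{"delta_rot":{"type":"array","items":{"type":"number"}},"delta_pos":{"type":"array","items":{"type":"number"}},"gripper":{"type":"number"}}}},"force":{"type":"number"}},"required":["increments"]}

```bash
mkdir -p pics; ls; python3 - <<'E'
from workcell import *
import cv2
for n in("side","top"):
    cv2.imwrite(f"pics/{n}0.png",snapshot(n)[:,:,::-1]); print(n,camera_info(n))
print(get_state())
E
```

```text
pics
side {'vfov': 49.758686237674446, 'cx': 313.92668210092364, 'cy': 200.1940724070185, 'distortion': array([-0.08779151,  0.        ,  0.        ,  0.        ,  0.        ]), 'extrinsics': array([[ 0.94271872, -0.33358413,  0.00174274, -0.55339165],
       [ 0.22346289,  0.63537443,  0.73916417, -0.22403058],
       [-0.24768073, -0.69643446,  0.67352305, -1.0424411 ],
       [ 0.        ,  0.        ,  0.        ,  1.        ]])}
top {'vfov': 47.179028619921056, 'cx': 308.6864433873125, 'cy': 193.99763591999485, 'distortion': array([-0.06538402,  0.        ,  0.        ,  0.        ,  0.        ]), 'extrinsics': array([[ 0.02016945, -0.99962279, -0.0186405 ,  0.01077233],
       [ 0.99304763,  0.01786716,  0.11634932, -0.58016794],
       [-0.11597238, -0.02085761,  0.99303342, -1.03014943],
       [ 0.        ,  0.        ,  0.        ,  1.        ]])}
{'clock': 0.1, 'joints': array([ 1.21550666e+00,  3.07501377e-01,  1.50753110e+00, -2.19603190e-05,
        1.32838237e+00, -7.34844576e-02]), 'qvel': array([ 0.00135614, -0.00278448, -0.00062963, -0.00112819, -0.00015825,
       -0.00015936]), 'joint_torque': array([ 6.12728363e-04, -4.58529961e+01, -2.52603221e+01, -2.76065921e-04,
        5.65053691e-03, -1.15933776e-05]), 'tcp_pos': array([0.15972403, 0.55177388, 0.25247567]), 'eef_rot': array([-1.83422448e-04,  1.40434153e-01,  9.90089601e-01, -8.92509263e-04]), 'ft_force': array([ 0.61610392,  0.4004666 , -0.17800051]), 'ft_torque': array([-0.02341376, -0.01571474, -0.03209891]), 'grip_force': 0.0, 'grip_width': 0.08535014354287217}
```

View pics/side0.png

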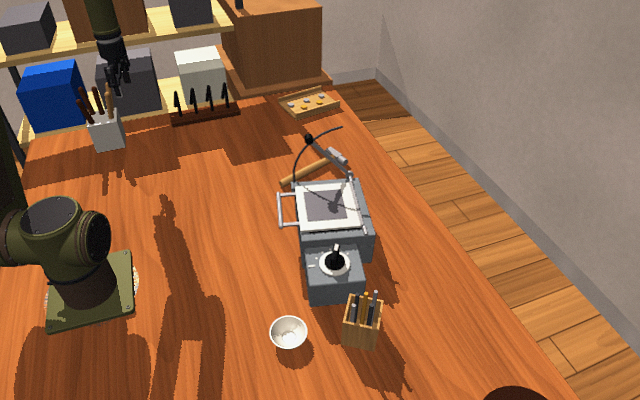

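View pics/top0.png

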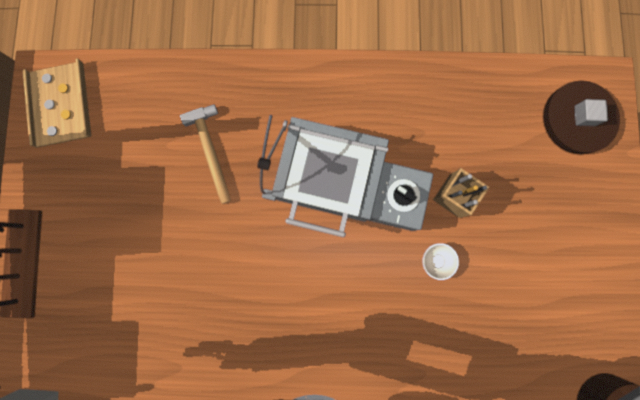

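The pictures show the machine near top px (330,175), with its handle around (317,227) and the knob at (404,195). The pointer head is at top (264,163) and side (309,139). Next I'll zoom in.

```bash
cat > h.py <<'E'
from workcell import *
import numpy as np, cv2
def cam(n):
    c=camera_info(n); f=200/np.tan(np.radians(c['vfov'])/2)
    K=np.array([[f,0,c['cx']],[0,f,c['cy']],[0,0,1]]); return K,np.array(c['distortion']),np.diag([1,-1,-1,1])@c['extrinsics']
def ray(n,p):
    K,d,E=cam(n); q=cv2.undistortPoints(np.array([[p]],float),K,d)[0,0]
    R=E[:3,:3]; v=R.T@np.array([q[0],q[1],1]); return -R.T@E[:3,3], v/np.linalg.norm(v)
def onz(n,p,z):
    o,v=ray(n,p); return o+v*(z-o[2])/v[2]
def tri(a,b):
    o,v=ray('side',a); p,w=ray('top',b)
    s=np.linalg.lstsq(np.c_[v,-w],p-o,rcond=None)[0]; x,y=o+v*s[0],p+w*s[1]; return (x+y)/2,np.linalg.norm(x-y)
def proj(n,X):
    K,d,E=cam(n); return cv2.projectPoints(np.atleast_2d(X).astype(float),cv2.Rodrigues(E[:3,:3])[0],E[:3,3],K,d)[0][:,0]
def crop(n,x0,y0,w,h,k,out):
    im=snapshot(n)[:,:,::-1][y0:y0+h,x0:x0+w]; cv2.imwrite(out,cv2.resize(im,None,fx=k,fy=k,interpolation=cv2.INTER_CUBIC))
E
python3 - <<'E'
from h import *
crop('top',250,105,195,140,4,'pics/t1.png'); crop('side',265,115,130,200,3,'pics/s1.png')
E
```

```text
(no output)
```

View pics/t1.png

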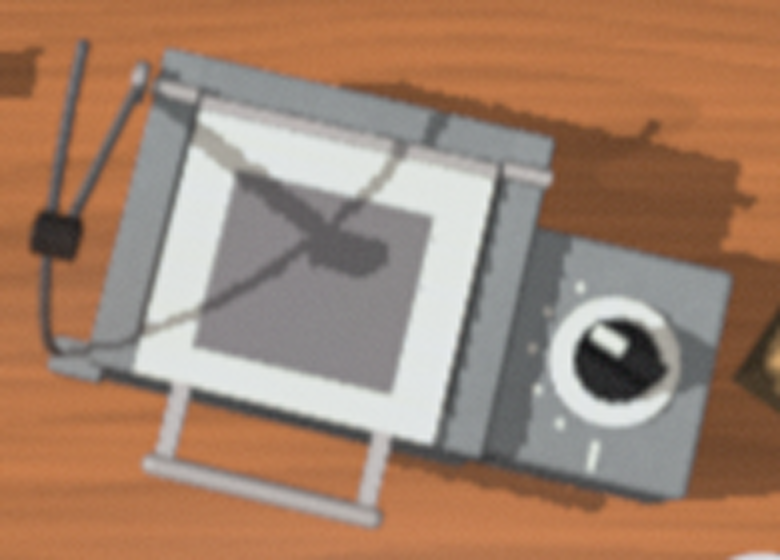

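View pics/s1.png

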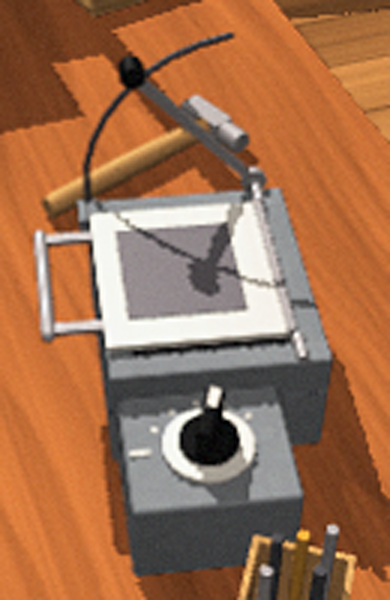

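The close-ups show the handle bar ends at top crop (148,464) and (378,520), and the hinge rod from (160,88) to (550,178). The white index is at (608,337), the dial centre at (614,360), and the pointer head at top (56,235) / side (131,71).

```bash
python3 - <<'E'
from h import *
T=lambda u,v:(250+(u-1.5)/4,105+(v-1.5)/4); S=lambda u,v:(265+(u-1)/3,115+(v-1)/3)
P=lambda u,v,z:onz('top',T(u,v),z)
h=[P(148,464,.116),P(378,520,.116)]; g=[P(160,88,.116),P(550,178,.116)]
for a,b in(h,g,(P(52,360,.112),P(683,497,.09))): d=a-b; print(a,b,np.linalg.norm(d),'yaw',np.degrees(np.arctan2(-d[0],d[1])))
print('handle tri', tri(S(40,236),T(148,464)),tri(S(46,333),T(378,520)))
tip=tri(S(131,71),T(56,235)); print('tip',tip)
yaw=np.arctan2(-(h[0]-h[1])[0],(h[0]-h[1])[1])
yaw=(yaw+np.arctan2(-(g[0]-g[1])[0],(g[0]-g[1])[1]))/2
X=np.array([np.cos(yaw),np.sin(yaw),0]);Y=np.array([-np.sin(yaw),np.cos(yaw),0])
hm=(h[0]+h[1])/2; print('yaw',np.degrees(yaw),'handle mid',hm)
O1=hm+X*.115; O1[2]=0
k=P(614,360,.09); print('dial',k,'in machine from handle origin',(k-O1)@X,(k-O1)@Y)
gm=(g[0]+g[1])/2; print('hinge x',(gm-O1)@X)
d=tip[0]-O1; print('tip m',d@X,d@Y,d[2]); r=np.array([.085-d@X,d[2]-.116]); print('angle',np.arctan2(r[1],r[0]),np.linalg.norm(r))
ix=P(608,337,.134); tk=P(593,455,.09); print('idx',ix,'tick',tk)
v=ix-k; print('idx dir in machine', v@X,v@Y, 'knob clockwise', np.arctan2(v@Y,-(v@X)))
E
```

```text
[0.51230598 0.06598518 0.116     ] [ 0.48493468 -0.05675344  0.116     ] 0.1257535560310284 yaw -12.571527884544691
[0.71776211 0.06477436 0.116     ] [ 0.6711932  -0.14784063  0.116     ] 0.21765522427259992 yaw -12.354357971353986
[0.56759409 0.11952966 0.112     ] [ 0.50115307 -0.22437561  0.09      ] 0.3509547588035252 yaw -10.934584353640224
handle tri (array([0.51104447, 0.06619693, 0.11638472]), np.float64(0.0025218185431790685)) (array([ 0.48250325, -0.05594263,  0.1225062 ]), np.float64(0.0045623586129926895))
tip (array([0.60998495, 0.10373859, 0.24408892]), np.float64(0.0036312837026187357))
yaw -12.462942927949339 handle mid [0.49862033 0.00461587 0.116     ]
dial [ 0.57565926 -0.1868886   0.09      ] in machine from handle origin 0.0015517982303268727 -0.17036619318398183
hinge x 0.0862014375668892
tip m -0.027651088814594 0.12082035872506751 0.2440889197700683
angle 0.849437048617603 0.17057854255144914
idx [ 0.58254154 -0.17557316  0.134     ] tick [ 0.52321514 -0.17524235  0.09      ]
idx dir in machine 0.004278139304889905 0.012534057415680982 knob clockwise 1.8997186365642387
```

Request:
carry_out:
  increments:
    - {"delta_pos": [-0.047, -0.0322, -0.005], "delta_rot": [0, 0, 0], "gripper": -1}
    - {"delta_pos": [-0.047, -0.0322, -0.005], "delta_rot": [0, 0, 0], "gripper": -1}
    - {"delta_pos": [-0.047, -0.0322, -0.005], "delta_rot": [0, 0, 0], "gripper": -1}
    - {"delta_pos": [-0.047, -0.0322, -0.005], "delta_rot": [0, 0, 0], "gripper": -1}
    - {"delta_pos": [-0.047, -0.0322, -0.005], "delta_rot": [0, 0, 0], "gripper": -1}
    - {"delta_pos": [-0.047, -0.0322, -0.005], "delta_rot": [0, 0, 0], "gripper": -1}
    - {"delta_pos": [-0.047, -0.0322, -0.005], "delta_rot": [0, 0, 0], "gripper": -1}
    - {"delta_pos": [-0.047, -0.0322, -0.005], "delta_rot": [0, 0, 0], "gripper": -1}

```text
clock: 1.2
tcp_pos: [0.4503, 0.1987, 0.2935]
eef_rot: [0.0, 0.14, 0.99, 0.0]
ft_force: [0.2, -0.5, -0.1]
grip_width: 0.0855
grip_force: 0.0
```

Request:
carry_out:
  increments:
    - {"delta_pos": [-0.0327, -0.0481, 0], "delta_rot": [0, 0, 0], "gripper": -1}
    - {"delta_pos": [-0.0327, -0.0481, 0], "delta_rot": [0, 0, 0], "gripper": -1}
    - {"delta_pos": [-0.0327, -0.0481, 0], "delta_rot": [0, 0, 0], "gripper": -1}
    - {"delta_pos": [-0.0327, -0.0481, 0], "delta_rot": [0, 0, 0], "gripper": -1}
    - {"delta_pos": [-0.0327, -0.0481, 0], "delta_rot": [0, 0, 0], "gripper": -1}
    - {"delta_pos": [-0.0327, -0.0481, 0], "delta_rot": [0, 0, 0], "gripper": -1}
    - {"delta_pos": [-0.0327, -0.0481, 0], "delta_rot": [0, 0, 0], "gripper": -1}

```text
clock: 2.08
tcp_pos: [0.576, -0.1886, 0.2931]
eef_rot: [-0.0, 0.141, 0.99, 0.0]
ft_force: [0.8, -0.0, 0.0]
grip_width: 0.085
grip_force: 0.0
```

Request:
carry_out:
  increments:
    - {"delta_pos": [0, 0, 0], "delta_rot": [0, 0, 10.5], "gripper": -1}
    - {"delta_pos": [0, 0, 0], "delta_rot": [0, 0, 10.5], "gripper": -1}
    - {"delta_pos": [0, 0, 0], "delta_rot": [0, 0, 10.5], "gripper": -1}
    - {"delta_pos": [0, 0, 0], "delta_rot": [0, 0, 10.5], "gripper": -1}
    - {"delta_pos": [0, 0, 0], "delta_rot": [0, 0, 10.5], "gripper": -1}
    - {"delta_pos": [0, 0, 0], "delta_rot": [0, 0, 10.5], "gripper": -1}
    - {"delta_pos": [0, 0, 0], "delta_rot": [0, 0, 10.5], "gripper": -1}
    - {"delta_pos": [0, 0, 0], "delta_rot": [0, 0, 10.5], "gripper": -1}
    - {"delta_pos": [0, 0, 0], "delta_rot": [0, 0, 10.5], "gripper": -1}
    - {"delta_pos": [0, 0, 0], "delta_rot": [0, 0, 10.5], "gripper": -1}
    - {"delta_pos": [0, 0, 0], "delta_rot": [0, 0, 0], "gripper": -1}

```text
clock: 3.45
tcp_pos: [0.5755, -0.1867, 0.293]
eef_rot: [-0.0, 0.87, 0.492, -0.0]
ft_force: [0.5, 0.3, -0.2]
grip_width: 0.0856
grip_force: 0.0
```

Request:
carry_out:
  increments:
    - {"delta_pos": [0, 0, 0.03], "gripper": -1, "delta_rot": [0, 0, 0]}
    - {"delta_pos": [0, 0, 0.03], "gripper": -1, "delta_rot": [0, 0, 0]}
    - {"delta_pos": [0, 0, 0.03], "gripper": -1, "delta_rot": [0, 0, 0]}
    - {"delta_pos": [0, 0, 0.03], "gripper": -1, "delta_rot": [0, 0, 0]}
    - {"delta_pos": [0, 0, 0.02], "gripper": -1, "delta_rot": [0, 0, 0]}
    - {"delta_pos": [0, 0, 0.02], "gripper": -1, "delta_rot": [0, 0, 0]}
    - {"delta_pos": [0, 0, 0], "gripper": -1, "delta_rot": [0, 0, 0]}

```text
clock: 4.32
tcp_pos: [0.5743, -0.1862, 0.1315]
eef_rot: [-0.002, 0.87, 0.493, -0.001]
ft_force: [0.1, -0.1, 0.9]
grip_width: 0.0853
grip_force: 0.0
```

```bash
python3 - <<'E'
from h import *
crop('side',265,165,130,150,4,'pics/s2.png'); s=get_state(); print(s['tcp_pos'],s['ft_force'])
E
```

```text
[ 0.57526435 -0.1865698   0.13276489] [ 0.60167182 -0.20551707  0.16672476]
```

View pics/s2.png

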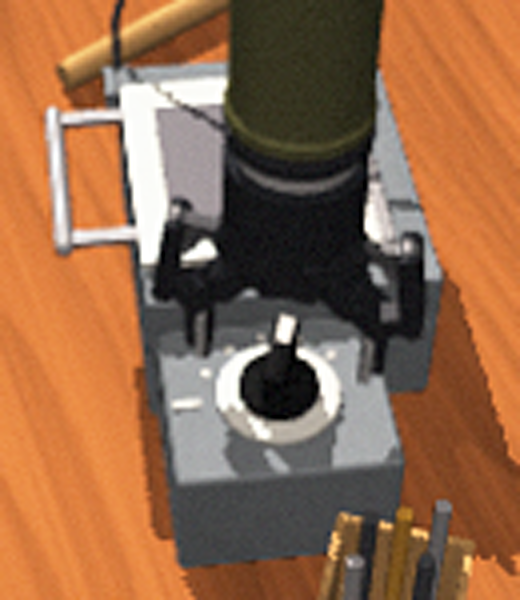

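The fingers, at (200,335) and (370,355), straddle the knob bar at (283,350) and clear the pod. Closing now.

Request:
carry_out:
  increments:
    - {"delta_pos": [0, 0, 0], "gripper": 1, "delta_rot": [0, 0, 0]}
    - {"delta_pos": [0, 0, 0], "gripper": 1, "delta_rot": [0, 0, 0]}
    - {"delta_pos": [0, 0, 0], "gripper": 1, "delta_rot": [0, 0, 0]}
    - {"delta_pos": [0, 0, 0], "gripper": 1, "delta_rot": [0, 0, 0]}
    - {"delta_pos": [0, 0, 0], "gripper": 1, "delta_rot": [0, 0, 0]}
    - {"delta_pos": [0, 0, 0], "gripper": 1, "delta_rot": [0, 0, 0]}
    - {"delta_pos": [0, 0, 0], "gripper": 1, "delta_rot": [0, 0, 0]}
    - {"delta_pos": [0, 0, 0], "gripper": 1, "delta_rot": [0, 0, 0]}
  force: 30

```text
clock: 5.38
tcp_pos: [0.5725, -0.185, 0.1337]
eef_rot: [-0.003, 0.871, 0.491, -0.002]
ft_force: [-6.7, 3.9, 8.4]
grip_width: 0.0135
grip_force: 33.4
```

Request:
carry_out:
  increments:
    - {"delta_pos": [0, -0.003, -0.003], "gripper": 1, "delta_rot": [0, 0, 0]}
    - {"delta_pos": [0, 0, 0], "gripper": 1, "delta_rot": [0, 0, -10]}
    - {"delta_pos": [0, 0, 0], "gripper": 1, "delta_rot": [0, 0, -10]}
    - {"delta_pos": [0, 0, 0], "gripper": 1, "delta_rot": [0, 0, -10]}
    - {"delta_pos": [0, 0, 0], "gripper": 1, "delta_rot": [0, 0, -10]}
    - {"delta_pos": [0, 0, 0], "gripper": 1, "delta_rot": [0, 0, -10]}
    - {"delta_pos": [0, 0, 0], "gripper": 1, "delta_rot": [0, 0, -10]}
    - {"delta_pos": [0, 0, 0], "gripper": 1, "delta_rot": [0, 0, -10]}
    - {"delta_pos": [0, 0, 0], "gripper": 1, "delta_rot": [0, 0, -10]}
    - {"delta_pos": [0, 0, 0], "gripper": 1, "delta_rot": [0, 0, -10]}
    - {"delta_pos": [0, 0, 0], "gripper": 1, "delta_rot": [0, 0, -10]}
    - {"delta_pos": [0, 0, 0], "gripper": 1, "delta_rot": [0, 0, 0]}

```text
clock: 6.88
tcp_pos: [0.5707, -0.1854, 0.1339]
eef_rot: [-0.003, 0.184, 0.983, -0.0]
ft_force: [-2.4, -4.8, -16.5]
grip_width: 0.0135
grip_force: 31.5
```

```bash
python3 -c "
from h import *
s=get_state(); print(s['tcp_pos'],s['ft_force'],s['ft_torque'],s['eef_rot'])"
```

```text
[ 0.57066329 -0.18540611  0.1338746 ] [ -2.44265036  -4.76165504 -16.47483629] [-0.7081002   0.34135993  0.0260059 ] [-2.96843632e-03  1.84240498e-01  9.82876643e-01 -3.64236506e-04]
```

Request:
carry_out:
  increments:
    - {"delta_pos": [0, 0, 0.002], "gripper": 1, "delta_rot": [0, 0, -4]}
    - {"delta_pos": [0, 0, 0], "gripper": 1, "delta_rot": [0, 0, -4]}
    - {"delta_pos": [0, 0, 0], "gripper": 1, "delta_rot": [0, 0, -3]}
    - {"delta_pos": [0, 0, 0], "gripper": 1, "delta_rot": [0, 0, 0]}

```text
clock: 7.38
tcp_pos: [0.5707, -0.1856, 0.1339]
eef_rot: [-0.002, 0.091, 0.996, -0.0]
ft_force: [-5.3, -2.6, -6.1]
grip_width: 0.0135
grip_force: 43.7
```

```bash
python3 -c "
from h import *
s=get_state(); print(s['tcp_pos'],s['ft_force'],s['ft_torque'],s['eef_rot'])
crop('side',265,165,130,150,4,'pics/s3.png')"
```

```text
[ 0.5706785  -0.18555126  0.13386504] [-5.3480495  -2.56937313 -6.1298664 ] [-0.60850697  0.90650446 -1.09230748] [-2.33831670e-03  9.14913887e-02  9.95803121e-01 -3.68944164e-05]
```

View pics/s3.png

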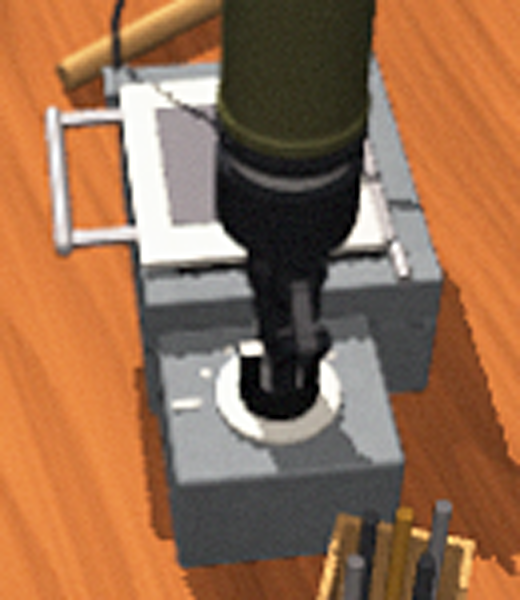

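Request:
carry_out:
  increments:
    - {"delta_pos": [0, 0, 0], "gripper": -1, "delta_rot": [0, 0, 0]}
    - {"delta_pos": [0, 0, 0], "gripper": -1, "delta_rot": [0, 0, 0]}
    - {"delta_pos": [0, 0, 0], "gripper": -1, "delta_rot": [0, 0, 0]}
    - {"delta_pos": [0, 0, 0], "gripper": -1, "delta_rot": [0, 0, 0]}
    - {"delta_pos": [0, 0, 0], "gripper": -1, "delta_rot": [0, 0, 0]}
    - {"delta_pos": [0, 0, 0], "gripper": -1, "delta_rot": [0, 0, 0]}
    - {"delta_pos": [0, 0, 0], "gripper": -1, "delta_rot": [0, 0, 0]}
    - {"delta_pos": [0, 0, -0.02], "gripper": -1, "delta_rot": [0, 0, 0]}
    - {"delta_pos": [0, 0, -0.04], "gripper": -1, "delta_rot": [0, 0, 0]}
    - {"delta_pos": [0, 0, -0.04], "gripper": -1, "delta_rot": [0, 0, 0]}
    - {"delta_pos": [0, 0, -0.04], "gripper": -1, "delta_rot": [0, 0, 0]}
    - {"delta_pos": [0, 0, 0], "gripper": -1, "delta_rot": [0, 0, 0]}

```text
clock: 8.93
tcp_pos: [0.5752, -0.186, 0.2784]
eef_rot: [0.004, 0.088, 0.996, -0.001]
ft_force: [0.9, -0.0, -0.4]
grip_width: 0.0854
grip_force: 0.0
```

```bash
python3 -c "
from h import *
s=get_state(); print(s['tcp_pos'],s['ft_force'],s['eef_rot'],s['joints'])
from scipy.spatial.transform import Rotation as Ro
q=s['eef_rot']; R=Ro.from_quat(np.r_[q[1:],q[0]]).as_matrix(); print(R); print('to handle in tool', R.T@(np.array([.4954,-.010,s['tcp_pos'][2]])-s['tcp_pos']))
crop('side',265,165,130,150,4,'pics/s4.png')"
```

```text
[ 0.57523497 -0.1860279   0.27839974] [ 0.9171244  -0.04265134 -0.38805753] [ 0.00397221  0.08843436  0.99607338 -0.00118784] [-3.82654949e-01  3.26790109e-01  1.41092441e+00  2.97255389e-05
  1.39558613e+00 -1.77635473e+00]
[[-0.98432717  0.17618367  0.00770314]
 [ 0.1761648   0.9843559  -0.00306892]
 [-0.00812332 -0.0016638  -0.99996562]]
to handle in tool [ 0.10959365  0.15920848 -0.0011552 ]
```

View pics/s4.png

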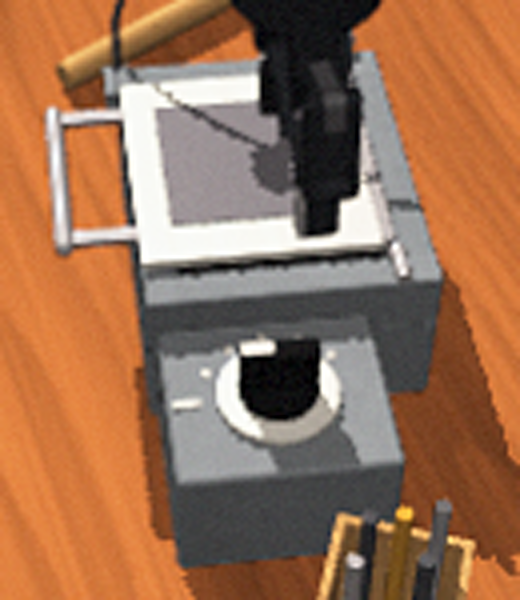

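The index at (258,347) now points to the front, parallel to the tick direction, so the knob is at its stop. Next is the handle.

Request:
carry_out:
  increments:
    - {"delta_pos": [0.0274, 0.0398, 0], "gripper": -1, "delta_rot": [0, 0, 0]}
    - {"delta_pos": [0.0274, 0.0398, 0], "gripper": -1, "delta_rot": [0, 0, 0]}
    - {"delta_pos": [0.0274, 0.0398, 0], "gripper": -1, "delta_rot": [0, 0, 0]}
    - {"delta_pos": [0.0274, 0.0398, 0], "gripper": -1, "delta_rot": [0, 0, 0]}

```text
clock: 9.48
tcp_pos: [0.4914, -0.0079, 0.2724]
eef_rot: [-0.002, 0.089, 0.996, 0.0]
ft_force: [0.6, 0.3, 0.8]
grip_width: 0.0853
grip_force: 0.0
```

Request:
carry_out:
  increments:
    - {"delta_pos": [0, 0, 0], "delta_rot": [0, 0, 10.2], "gripper": -1}
    - {"delta_pos": [0, 0, 0], "delta_rot": [0, 0, 10.2], "gripper": -1}
    - {"delta_pos": [0, 0, 0], "delta_rot": [0, 0, 10.2], "gripper": -1}
    - {"delta_pos": [0, 0, 0], "delta_rot": [0, 0, 10.2], "gripper": -1}
    - {"delta_pos": [0, 0, 0], "delta_rot": [0, 0, 10.2], "gripper": -1}
    - {"delta_pos": [0, 0, 0], "delta_rot": [0, 0, 10.2], "gripper": -1}
    - {"delta_pos": [0, 0, 0], "delta_rot": [0, 0, 10.2], "gripper": -1}
    - {"delta_pos": [0, 0, 0], "delta_rot": [0, 0, 10.2], "gripper": -1}
    - {"delta_pos": [0, 0, 0], "delta_rot": [0, 0, 10.2], "gripper": -1}
    - {"delta_pos": [0, 0, 0], "delta_rot": [0, 0, 0], "gripper": -1}

```text
clock: 10.72
tcp_pos: [0.4922, -0.0091, 0.2727]
eef_rot: [-0.001, 0.776, 0.63, -0.001]
ft_force: [0.2, 0.7, 0.4]
grip_width: 0.0854
grip_force: 0.0
```

```bash
python3 -c "
from h import *
s=get_state(); print(s['tcp_pos'],s['eef_rot'],s['joints'])
from scipy.spatial.transform import Rotation as Ro
q=s['eef_rot']; R=Ro.from_quat(np.r_[q[1:],q[0]]).as_matrix(); print(R); print('to handle in tool', R.T@(np.array([.4954,-.010,.119])-s['tcp_pos']))"
```

```text
[ 0.49224546 -0.0090726   0.27270123] [-0.00118011  0.77624957  0.63042354 -0.00117221] [-1.04254993e-01  1.77021344e-01  1.63800629e+00  8.22695954e-06
  1.32989171e+00  1.02339690e-01]
[[ 2.05129577e-01  9.78729235e-01 -3.30779652e-03]
 [ 9.78734768e-01 -2.05129540e-01  3.54142179e-04]
 [-3.31917474e-04 -3.31010050e-03 -9.99994467e-01]]
to handle in tool [-0.00020957  0.00378645  0.15368961]
```

The fully open fingers (±57 mm) would hit the lid edge 45 mm away, so I'm pre-closing part way.

Request:
carry_out:
  increments:
    - {"delta_pos": [0, 0.004, 0.02], "gripper": 0.1, "delta_rot": [0, 0, 0]}
    - {"delta_pos": [0, 0, 0.02], "gripper": 0.1, "delta_rot": [0, 0, 0]}
    - {"delta_pos": [0, 0, 0.02], "gripper": 0.1, "delta_rot": [0, 0, 0]}
    - {"delta_pos": [0, 0, 0.02], "gripper": 0.1, "delta_rot": [0, 0, 0]}
    - {"delta_pos": [0, 0, 0], "gripper": 0.1, "delta_rot": [0, 0, 0]}
    - {"delta_pos": [0, 0, 0], "gripper": 0.1, "delta_rot": [0, 0, 0]}

```text
clock: 11.48
tcp_pos: [0.4973, -0.01, 0.1945]
eef_rot: [-0.0, 0.776, 0.63, -0.0]
ft_force: [-0.1, 0.5, 0.7]
grip_width: 0.0386
grip_force: 0.0
```

```bash
python3 -c "
from h import *
crop('side',225,120,180,135,4,'pics/s5.png')"
```

```text
(no output)
```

View pics/s5.png

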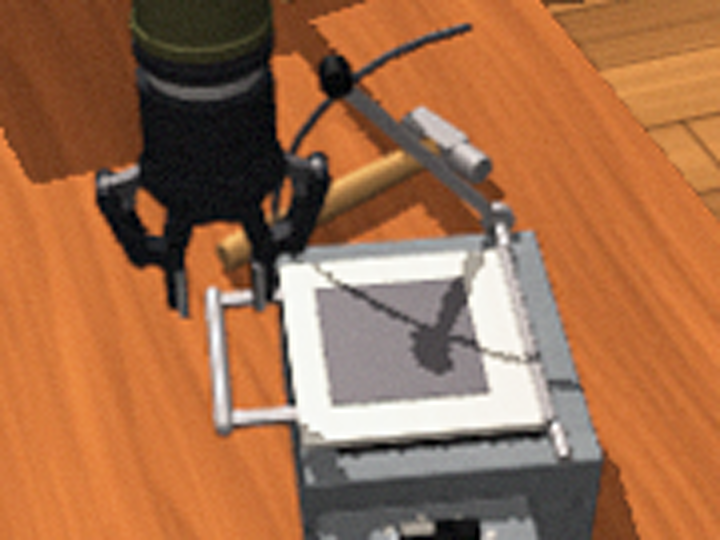

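The fingers straddle the bar (tips at (180,312) and (262,310), bar at x≈219). Descending and gripping.

Request:
carry_out:
  increments:
    - {"delta_pos": [0, -0.001, 0.02], "gripper": 0.1, "delta_rot": [0, 0, 0]}
    - {"delta_pos": [0, 0, 0.02], "gripper": 0.1, "delta_rot": [0, 0, 0]}
    - {"delta_pos": [0, 0, 0.02], "gripper": 0.1, "delta_rot": [0, 0, 0]}
    - {"delta_pos": [0, 0, 0.014], "gripper": 0.1, "delta_rot": [0, 0, 0]}
    - {"delta_pos": [0, 0, 0], "gripper": 0.1, "delta_rot": [0, 0, 0]}
    - {"delta_pos": [0, 0, 0], "gripper": 1, "delta_rot": [0, 0, 0]}
    - {"delta_pos": [0, 0, 0], "gripper": 1, "delta_rot": [0, 0, 0]}
    - {"delta_pos": [0, 0, 0], "gripper": 1, "delta_rot": [0, 0, 0]}
    - {"delta_pos": [0, 0, 0], "gripper": 1, "delta_rot": [0, 0, 0]}
    - {"delta_pos": [0, 0, 0], "gripper": 1, "delta_rot": [0, 0, 0]}
    - {"delta_pos": [0, 0, 0], "gripper": 1, "delta_rot": [0, 0, 0]}
  force: 40

```text
clock: 12.9
tcp_pos: [0.4939, -0.0093, 0.1209]
eef_rot: [-0.002, 0.777, 0.63, -0.001]
ft_force: [-4.7, 1.3, 4.3]
grip_width: 0.0104
grip_force: 38.9
```

```bash
cat > lift.py <<'E'
import sys; from h import *
from scipy.spatial.transform import Rotation as Ro
s=get_state(); q=s['eef_rot']; R=Ro.from_quat(np.r_[q[1:],q[0]]).as_matrix()
yaw=np.radians(-12.46); X=np.array([np.cos(yaw),np.sin(yaw),0]);Y=np.array([-np.sin(yaw),np.cos(yaw),0]);Z=np.array([0,0,1.])
M=np.c_[X,Y,Z]; H=np.array([.4986,.0046,.116])+X*.2   # hinge middle
g=s['tcp_pos']+R[:,2]*.003; m=M.T@(g-H); print('tcp',s['tcp_pos'],'grasp rel hinge',m,'lid angle',np.arctan2(m[2],-m[0]),'r',np.hypot(m[0],m[2]),'ft',s['ft_force'],'grip',s['grip_width'],s['grip_force'])
print('tool z in machine',M.T@R[:,2],'Y in tool',R.T@Y)
if len(sys.argv)>2:   # target angle, total tilt deg, rows
    a1,t,n=float(sys.argv[1]),np.radians(float(sys.argv[2])),int(sys.argv[3]); a0=np.arctan2(m[2],-m[0]); r=np.hypot(m[0],m[2])
    p=s['tcp_pos']
    for i in range(1,n+1):
        a=a0+(a1-a0)*i/n; Rn=Ro.from_rotvec(Y*t/n).as_matrix()@R
        gn=H+M@np.array([-r*np.cos(a),m[1],r*np.sin(a)]); pn=gn-Rn[:,2]*.003
        print(i,np.round(R.T@(pn-p),4),np.round(np.degrees(Ro.from_matrix(R.T@Rn).as_rotvec()),2)); R,p=Rn,pn
E
python3 lift.py 0.85 30 20
```

```text
tcp [ 0.49386875 -0.00927939  0.12085347] grasp rel hinge [-0.20163708 -0.01457317  0.0018535 ] lid angle 0.009191977666793954 r 0.20164559429032647 ft [-4.73560172  1.33779943  4.28738271] grip 0.010373109338366004 38.92712652683258
tool z in machine [-3.95071009e-03  4.06355507e-05 -9.99992195e-01] Y in tool [9.99962618e-01 8.64645213e-03 4.06355507e-05]
1 [-0.      0.0003 -0.0085] [1.5  0.01 0.  ]
2 [-0.      0.0004 -0.0085] [1.5  0.01 0.  ]
3 [-0.      0.0006 -0.0085] [1.5  0.01 0.  ]
4 [-0.      0.0007 -0.0085] [1.5  0.01 0.  ]
5 [-0.      0.0008 -0.0084] [1.5  0.01 0.  ]
6 [-0.      0.001  -0.0084] [1.5  0.01 0.  ]
7 [-0.      0.0011 -0.0084] [1.5  0.01 0.  ]
8 [-0.      0.0012 -0.0084] [1.5  0.01 0.  ]
9 [-0.      0.0014 -0.0084] [1.5  0.01 0.  ]
10 [-0.      0.0015 -0.0084] [1.5  0.01 0.  ]
11 [-0.      0.0016 -0.0083] [1.5  0.01 0.  ]
12 [-0.      0.0018 -0.0083] [1.5  0.01 0.  ]
13 [-0.      0.0019 -0.0083] [1.5  0.01 0.  ]
14 [-0.      0.002  -0.0082] [1.5  0.01 0.  ]
15 [-0.      0.0022 -0.0082] [1.5  0.01 0.  ]
16 [-0.      0.0023 -0.0082] [1.5  0.01 0.  ]
17 [-0.      0.0024 -0.0081] [1.5  0.01 0.  ]
18 [-0.      0.0026 -0.0081] [1.5  0.01 0.  ]
19 [-0.      0.0027 -0.0081] [1.5  0.01 0.  ]
20 [-0.      0.0028 -0.008 ] [1.5  0.01 0.  ]
```

Request:
carry_out:
  increments:
    - {"delta_pos": [0, -0.0015, -0.0085], "delta_rot": [1.5, 0, 0], "gripper": 1}
    - {"delta_pos": [0, 0.0004, -0.0085], "delta_rot": [1.5, 0, 0], "gripper": 1}
    - {"delta_pos": [0, 0.0006, -0.0085], "delta_rot": [1.5, 0, 0], "gripper": 1}
    - {"delta_pos": [0, 0.0007, -0.0085], "delta_rot": [1.5, 0, 0], "gripper": 1}
    - {"delta_pos": [0, 0.0008, -0.0084], "delta_rot": [1.5, 0, 0], "gripper": 1}
    - {"delta_pos": [0, 0.001, -0.0084], "delta_rot": [1.5, 0, 0], "gripper": 1}
    - {"delta_pos": [0, 0.0011, -0.0084], "delta_rot": [1.5, 0, 0], "gripper": 1}
    - {"delta_pos": [0, 0.0012, -0.0084], "delta_rot": [1.5, 0, 0], "gripper": 1}
    - {"delta_pos": [0, 0, 0], "delta_rot": [0, 0, 0], "gripper": 1}

```text
clock: 14.02
tcp_pos: [0.5056, -0.0119, 0.187]
eef_rot: [-0.082, 0.773, 0.626, -0.066]
ft_force: [-3.3, 0.3, -4.1]
grip_width: 0.0105
grip_force: 39.4
```

```bash
python3 lift.py 0.85 18 12
```

```text
tcp [ 0.50562692 -0.0119366   0.1870136 ] grasp rel hinge [-0.19019955 -0.01463709  0.06808026] lid angle 0.3437317932542616 r 0.20201680633523644 ft [-3.26645151  0.33578827 -4.05500831] grip 0.010496534466437921 39.433234333992004
tool z in machine [-0.20962321 -0.00203184 -0.97778013] Y in tool [ 0.99996177  0.00850497 -0.00203184]
1 [-0.      0.0014 -0.0084] [ 1.5   0.01 -0.  ]
2 [-0.      0.0015 -0.0084] [ 1.5   0.01 -0.  ]
3 [-0.      0.0017 -0.0084] [ 1.5   0.01 -0.  ]
4 [-0.      0.0018 -0.0083] [ 1.5   0.01 -0.  ]
5 [-0.      0.0019 -0.0083] [ 1.5   0.01 -0.  ]
6 [-0.      0.0021 -0.0083] [ 1.5   0.01 -0.  ]
7 [-0.      0.0022 -0.0083] [ 1.5   0.01 -0.  ]
8 [-0.      0.0023 -0.0082] [ 1.5   0.01 -0.  ]
9 [-0.      0.0024 -0.0082] [ 1.5   0.01 -0.  ]
10 [-0.      0.0026 -0.0081] [ 1.5   0.01 -0.  ]
11 [-0.      0.0027 -0.0081] [ 1.5   0.01 -0.  ]
12 [-0.      0.0028 -0.0081] [ 1.5   0.01 -0.  ]
```

Request:
carry_out:
  increments:
    - {"delta_pos": [0, 0.0014, -0.0084], "delta_rot": [1.5, 0, 0], "gripper": 1}
    - {"delta_pos": [0, 0.0015, -0.0084], "delta_rot": [1.5, 0, 0], "gripper": 1}
    - {"delta_pos": [0, 0.0017, -0.0084], "delta_rot": [1.5, 0, 0], "gripper": 1}
    - {"delta_pos": [0, 0.0018, -0.0083], "delta_rot": [1.5, 0, 0], "gripper": 1}
    - {"delta_pos": [0, 0.0019, -0.0083], "delta_rot": [1.5, 0, 0], "gripper": 1}
    - {"delta_pos": [0, 0.0021, -0.0083], "delta_rot": [1.5, 0, 0], "gripper": 1}
    - {"delta_pos": [0, 0.0022, -0.0083], "delta_rot": [1.5, 0, 0], "gripper": 1}
    - {"delta_pos": [0, 0.0023, -0.0082], "delta_rot": [1.5, 0, 0], "gripper": 1}
    - {"delta_pos": [0, 0.0024, -0.0082], "delta_rot": [1.5, 0, 0], "gripper": 1}
    - {"delta_pos": [0, 0.0026, -0.0081], "delta_rot": [1.5, 0, 0], "gripper": 1}
    - {"delta_pos": [0, 0, 0], "delta_rot": [0, 0, 0], "gripper": 1}
    - {"delta_pos": [0, 0, 0], "delta_rot": [0, 0, 0], "gripper": 1}

```text
clock: 15.52
tcp_pos: [0.5494, -0.0218, 0.2586]
eef_rot: [-0.181, 0.755, 0.612, -0.148]
ft_force: [-5.0, -1.4, 1.2]
grip_width: 0.0102
grip_force: 39.4
```

```bash
python3 lift.py 0.85 3 2; python3 -c "
from h import *
crop('side',255,80,160,120,5,'pics/s6.png')"
```

```text
tcp [ 0.54942246 -0.02182198  0.25864221] grasp rel hinge [-0.14603945 -0.01485053  0.13997111] lid angle 0.7641841580333439 r 0.20228552361852042 ft [-4.99204366 -1.38896138  1.21067164] grip 0.010234688366533712 39.36600387096405
tool z in machine [-0.45521316 -0.00540828 -0.89036606] Y in tool [ 0.99995941  0.00720685 -0.00540828]
1 [-0.0001  0.0028 -0.0083] [ 1.5   0.01 -0.01]
2 [-0.0001  0.0029 -0.0082] [ 1.5   0.01 -0.01]
```

View pics/s6.png

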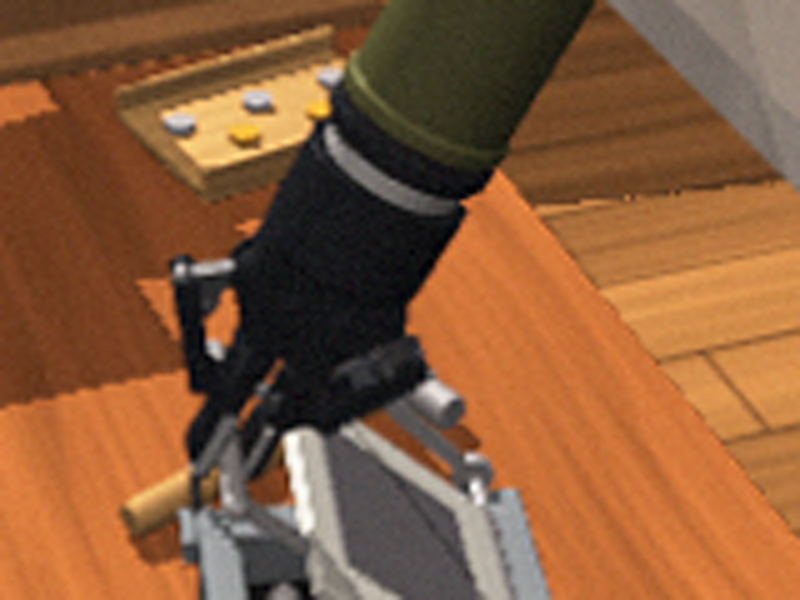

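The side view shows the handle bar still held at (225,465), with the lid up and clear of the gripper. I'll cross-check the pointer angle with each camera separately.

```bash
python3 - <<'E'
from h import *
yaw=np.radians(-12.46); X=np.array([np.cos(yaw),np.sin(yaw),0]);Y=np.array([-np.sin(yaw),np.cos(yaw),0])
H=np.array([.4986,.0046,.116])+X*.2
for n,(x0,x1,y0,y1) in dict(side=(298,320,130,148),top=(254,276,153,174)).items():
    im=cv2.imread(f'pics/{n}0.png')[y0:y1,x0:x1]; m=(im.max(2)<45).astype(np.uint8)
    k,l,st,c=cv2.connectedComponentsWithStats(m); i=1+np.argmax(st[1:,4]); p=c[i]+[x0,y0]
    o,v=ray(n,p); w=o+v*((H+.118*Y-o)@Y)/(v@Y); d=w-H; a=[-(d@X),d[2]]
    print(n,p,st[i,4],'angle',np.arctan2(a[1],a[0]),'r',np.hypot(*a))
    for t in(.75,.8,.85,.9,.95): print(t,proj(n,H+.118*Y+.168*(-X*np.cos(t)+np.array([0,0,np.sin(t)]))))
E
```

```text
side [308.68656716 139.17910448] 67 angle 0.840331002663735 r 0.17062321427308416
0.75 [[305.20877705 143.48725637]]
0.8 [[307.46087216 141.39721148]]
0.85 [[309.84110784 139.38499479]]
0.9 [[312.34307254 137.45765254]]
0.95 [[314.95977992 135.62201205]]
top [264.15384615 159.92307692] 13 angle 0.9485579450081045 r 0.18479421687580175
0.75 [[264.33717532 171.11236825]]
0.8 [[264.73781608 167.61074223]]
0.85 [[265.19995591 163.94665506]]
0.9 [[265.7229785  160.13098287]]
0.95 [[266.30593236 156.17571952]]
```

Both cameras agree: side gives 0.84, and the top hand-picked centre (row 163.4) gives 0.857. The target is 0.85 to 0.855.

Request:
carry_out:
  increments:
    - {"delta_pos": [0, 0.0028, -0.0084], "delta_rot": [1.5, 0, 0], "gripper": 1}
    - {"delta_pos": [0, 0.0029, -0.0084], "delta_rot": [1.5, 0, 0], "gripper": 1}
    - {"delta_pos": [0, 0, 0], "delta_rot": [0, 0, 0], "gripper": 1}
    - {"delta_pos": [0, 0, 0], "delta_rot": [0, 0, 0], "gripper": 1}
    - {"delta_pos": [0, 0, 0], "delta_rot": [0, 0, 0], "gripper": 1}
    - {"delta_pos": [0, 0, 0], "delta_rot": [0, 0, 0], "gripper": 1}
    - {"delta_pos": [0, 0, 0], "delta_rot": [0, 0, 0], "gripper": 1}
    - {"delta_pos": [0, 0, 0], "delta_rot": [0, 0, 0], "gripper": 1}

```text
clock: 16.58
tcp_pos: [0.5622, -0.0247, 0.271]
eef_rot: [-0.201, 0.751, 0.608, -0.164]
ft_force: [-4.8, -2.5, 0.9]
grip_width: 0.0105
grip_force: 39.8
```

```bash
python3 lift.py; python3 -c "
from h import *
yaw=np.radians(-12.46); X=np.array([np.cos(yaw),np.sin(yaw),0]);Y=np.array([-np.sin(yaw),np.cos(yaw),0])
H=np.array([.4986,.0046,.116])+X*.2
im=snapshot('side')[:,:,::-1][140:260,270:400].copy(); im=cv2.resize(im,None,fx=5,fy=5,interpolation=cv2.INTER_CUBIC)
for t,c in((.80,(255,0,0)),(.85,(0,255,0)),(.90,(0,0,255))):
  u=-X*np.cos(t)+np.array([0,0,np.sin(t)]); nrm=X*np.sin(t)+np.array([0,0,np.cos(t)])
  for P in(H-.0825*Y+.155*u+.004*nrm, H-.055*Y+.2*u): 
    p=(proj('side',P)[0]-[270,140])*5+2; cv2.circle(im,tuple(int(v) for v in p),3,c,-1)
cv2.imwrite('pics/s7.png',im)"
```

```text
tcp [ 0.56219618 -0.02466836  0.2710476 ] grasp rel hinge [-0.13308831 -0.01487562  0.15245044] lid angle 0.8531036298207247 r 0.20237003941382967 ft [-4.84737869 -2.50804074  0.85321737] grip 0.010482525709208743 39.83877718448639
tool z in machine [-0.50049294 -0.00599994 -0.86571983] Y in tool [ 0.99995955  0.00670112 -0.00599994]
```

View pics/s7.png

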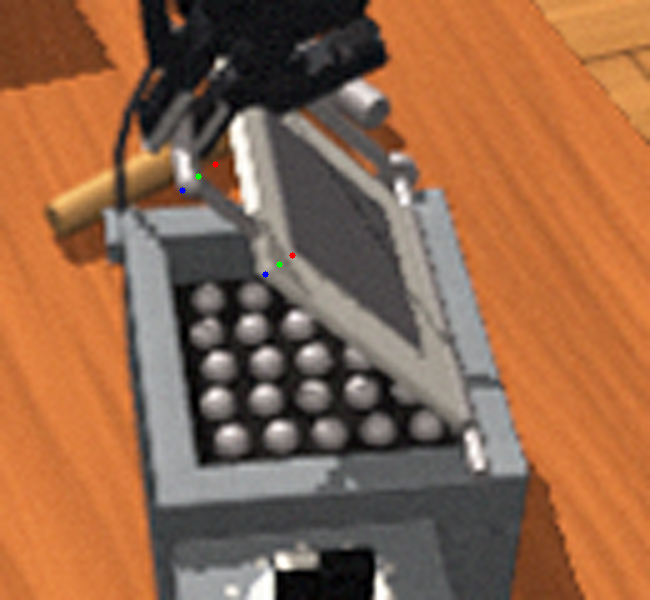

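```bash
python3 -c "
from workcell import *
print(close_job())"
```

```text
the job is handed in; nothing more can be done
None
```

I handed in the job at about 17 s with the timer knob turned back to its zero stop and the lid then lifted and held at about 0.85 rad, against a pointer angle measured at 0.84–0.86 rad; the hand-in returned no verdict.

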